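Press the corner peg of a crate frame home and hold it

ROBOT

A 6-joint arm with a two-finger parallel gripper is mounted at the origin on the work surface. World frame = base frame: x ahead of the robot, y to its left, z up, the work surface at z = 0. Lengths are in mm, angles in rad, forces in N, time in s.
With the tool pointing down it reaches from about 275 to 1000 mm from the base axis. Payload 8.4 kg.
Tool frame: the origin (TCP) lies at the very end of the fingers, on their centre line; the grasp point (between the pads) lies 19 mm behind it; z points along the fingers, y is the direction in which the jaws open and shut (so a half turn about z gives the same grasp; the last joint's range is limited). The gripper opens to 85 mm and grips with 20 to 120 N. Pads are 22 mm wide; open, the fingers measure 114 mm over their backs; the gripper's body (76 mm by 85 mm) begins 54 mm behind the grasp point. The pads swing forward as they close: fully open they stand 13 mm farther back than shut.
Start: joints at [-1.295, 0.353, 1.633, -0, 1.155, -0.002], TCP at [171.399, -601.041, 231.281] pointing down, gripper open.
Joint ranges: [-2.63, 2.63], [-0.92, 2.1], [0.06, 2.66], [-1.3, 4.44], [0, 2.69], [-3.02, 3.02]. Speed limits (rad/s): [2.22, 2.22, 2.79, 3.14, 3.14, 3.14].

INTERFACE

Orientations are given as [roll, pitch, yaw] about the fixed x, y, z axes, in that order (R = Rz(yaw) Ry(pitch) Rx(roll)).
In Python, from rig import readout, grab_frame, calibration, r gives the robot as it stands. The module is installed in compiled form; this text tells all that it offers.
- The arm moves only by the tool play_rows, never from a script. Its argument "rows" is a list of rows, each a list of 3 entries, a list of its own where there are three numbers: the closure in counts, from 0 (fully open) to 255 (shut), then the shift along the tool's x, y, z in cm, then the turn, a rotation vector about the tool's x, y, z in rad. In form: [[gripper, [dx, dy, dz], [rx, ry, rz]], ...]. A call has 1 to 12 rows; each row is the pose to reach, as a shift and turn from the pose commanded when the call began, along the tool's axes at that moment; what a row does not reach only later rows make up. A row lasts 1/12 s, in which the tool goes at most 41.7 mm and 7.16 degrees, less where a joint would pass 70% of its speed; a pose out of reach is approached as far as the arm can. A call with a gripper value outside its range is refused whole. The fingers move at their own pace and stop on an object; "squeeze" is the grip in N (left out, the last holds). Time passes only in rows, so rows that repeat a pose let the fingers close. It gives the time, the measured TCP pose, the force and the opening at its end, in the units of the state.
- readout.sense(): the state, without advancing time (a new reading comes with each control period).
- grab_frame(name): name is "scene" or "top" or "wrist"; returns (picture, depth): 420x560x3 uint8, red, green, blue; 420x560 float32, mm along the optical axis (not along the pixel's ray), 0 where there is no reading.
- calibration(name): a dict with "vfov" (degrees; the focal length in pixels is half the picture's height over the tangent of half this angle, whatever the lens; pixels are square), "cx", "cy" (the principal point, pixels), "cam_to_world" (4x4, takes a point from camera to world coordinates). Camera axes: x right, y down, z forward; pixel columns grow to the right and rows downward; lengths in mm; the calibration is good to about 2 mm. A picture is of the moment at which its call begins: read the wrist's pose just before it. calibration takes no time and is no camera call; for the wrist camera it gives the pose at the moment of the call.
- r.sign_off(): hands the job in, once; it reports no verdict.
The state is a dict: "clock": time; "qpos": joint angles; "qvel": joint speeds; "joint_efforts": joint torques, N m; "eef_pos": TCP position; "tcp_rot": TCP orientation; "contact_force": force on the tool from outside, world axes, zero at the start; "wrist_torque": the same for the moment, N m; "opening": opening from 0.0 (shut) to 1.0 (fully open).
Only numpy, scipy, OpenCV 4.12 (cv2) and the standard library are available. Lean on these libraries where they do the work, as an engineer would, in place of code of your own. Each camera call takes 0.05 s, during which the arm holds its last target.

TASK

Lock the crate frame down in the press's work rest by turning the turnbutton fully across the end of the frame, then flip the safety catch off the lever stud. Then pull the press lever down until the ram has pushed the corner peg flush with the wood, and keep pressing: the glue needs time to take, so finish with the fingers still holding the lever down and the ram firmly on the joint. Leave the frame lying in its place and do not disturb the other things on the bench.

Things in the scene. Friction and masses are not known exactly. Their poses are not given: they have to be found in the camera images.
- press: Grey cast-iron C-frame hand lever press fixed to the table, wooden work rest on its left. Origin: on the table, on the ram axis; x from the open throat back to the column, y to the work rest, z up. In mm: foot x -65 to 125, y +-55, 30 high; head y +-25, x -28 to 110, top z 150; two ears x 18 to 52, y +-21, top z 220, carry the lever
- end_fence (a point): Centre of the upper face of the wooden end fence on the work rest, z 73 mm, at x -60, y 263 mm of the press; 190 mm long (x), 50 mm wide (y). The work rest's board lies at z 45, x -160 to 40, y 30 to 300 mm of the press; a rear fence (x 16 to 32, y 65 to 235, top z 65) runs behind the frame
- turnbutton (a joint): Angle of the turnbutton (rad) about its vertical screw on the end fence, at x -60, y 264 mm of the press. At 0 its long end points along -x of the press, clear of the frame; it turns anticlockwise from above to a stop at 1.571, the long end then along -y of the press, over the frame's end rail. Friction 0.06 N m, stays where left
- turnbutton_grip (a point): Middle of the turnbutton's upright finger rib, 99 mm above the table, 4 mm from the screw axis towards the long end; turns with it. The rib is 10 mm thick, 44 mm long (in line with the button), its top 15.5 mm above this point; the flat bar under it is 18 mm wide, its top 17.5 mm below. x axis: from the long end to the screw
- turnbutton_tip (a point): Upper face of the end of the turnbutton's long arm, 55 mm from the screw axis; bar 18 mm wide, 8 mm thick, passing 2 to 3 mm above the frame
- catch (a joint): Angle of the safety catch (rad): 0 = hooked over the lever stud, lever blocked; 1.35 = flipped right out, at its stop. It swings outwards, towards -y of the press, about a pivot along the press's x axis at x 78, y -33, z 135 mm; friction 0.022 N m; it falls outwards by itself once well over
- catch_tab (a point): Middle of the catch's upright steel thumb tab, 85 mm above its pivot (when hooked: press x 78, y -49, z 220 mm). Tab 26 mm wide along x, 6 mm thick along y, standing free from z 184 to 241 (12 mm roll on its upper edge). Push its inner face (press y -46) towards -y; on its inner side it is free above z 195 for x over 57
- lever_angle (a joint): Angle of the press lever (rad): 0 = raised (handle 38 degrees above level, pointing to -x of the press), growing as the handle is pulled down; about 0.5 where the ram meets the peg, 0.85 when the peg is flush. A spring lifts it when let go. It takes about 4 N at the grip, 10 N while the peg goes in. With the catch hooked it moves no more than 0.07
- lever_pivot (a point): The lever's pivot axis (along the press's y), z 200 mm, press x 35
- lever_grip (a point): Middle of the black handle grip on the lever, 150 mm from the pivot: a round bar of diameter 26 mm, 110 mm long, in the press's x-z plane; z about 292 mm when raised and 172 mm when the peg is flush
- ram: The steel ram of the press, moved down by the lever (34 mm to lie on the frame, foot at z 105 mm when raised), round foot 26 mm in diameter; origin at the centre of the foot's lower face
- press_lever: The steel lever with its black handle grip; origin at the pivot
- frame: Loose crate side frame of pale wood lying flat in the work rest, 146 x 248 x 26 mm with thin cross rods; origin at the underside of the corner below the peg, which lies under the ram; x and y like the press's. It covers x -133 to 13, y -13 to 235 mm, upper face at z 71 mm over the table
- peg (a joint): How far the wooden corner peg (12 mm diameter) has been pushed in (m): starts between 0 and 0.003, 0.014 = flush with the frame's upper face. It sticks by friction, about 25 N
- peg_top (a point): Centre of the peg's upper end; 11 to 14 mm above the frame at the start
- glue_bottle: White glue bottle 150 mm high, diameter 56 mm, behind the work rest; bystander, leave alone; origin under it
- peg_tin: Round tin of spare pegs, diameter 72 mm, about 90 mm high, behind the work rest; bystander; origin under it
- awl: Awl with wooden handle, 150 mm, lying right of the press; bystander; origin under its middle
- mallet: Wooden mallet, head 70 mm diameter, 265 mm long, left; bystander
- billhook: Billhook, 370 mm long, lying right; bystander
- rod_bundle: Bundle of thin rods, 320 mm long, left; bystander
- try_square: Try square, wooden stock and steel blade, right; bystander

How it is judged (in metres and radians):
On the way, in this order (a step that is already met when the one before it is completed fails the run):
1. the turnbutton lies across the frame's end rail (within 15 degrees of its stop) while the lever is still up and the catch hooked (value of joint turnbutton above 1.3 rad and value of joint catch below 0.25 rad and value of joint lever_angle below 0.15 rad), for 0.2 s.
2. the safety catch is flipped out (more than 45 degrees) while the lever is still up (value of joint catch above 0.8 rad and value of joint lever_angle below 0.15 rad and value of joint turnbutton above 1.3 rad), for 0.2 s.
3. the lever is pulled and the ram has pushed the peg flush (within 1.5 mm) (value of joint peg above 0.0125 m and value of joint lever_angle above 0.75 rad and contact force between ram and frame above 8 N), for 0.3 s.
At the end, for the whole second after the job is handed in: Peg flush within 1.5 mm; fingers still hold the lever down (over 0.75 rad, over 2 N) and the ram presses on the joint with over 8 N; turnbutton across the frame within 15 degrees; catch flipped out over 45 degrees; frame flat and within 12 mm of its place (all of step 3 and contact force between the fingers and press_lever above 2 N and value of joint turnbutton above 1.3 rad and value of joint catch above 0.8 rad and distance of frame from where it was at the start of the episode below 0.012 m and angle between frame's own z axis and vertical below 0.08 rad); the arm keeps its last pose, push and grip.
It fails at once if a bystander is pushed more than 40 mm or knocked over (distance of any of glue_bottle, peg_tin, awl, mallet, billhook, rod_bundle, try_square from where it was at the start of the episode above 0.04 m or angle between any of glue_bottle, peg_tin's own z axis and vertical above 0.5 rad).
It fails at once if the frame is shoved or lifted out of its place (distance of frame from where it was at the start of the episode above 0.025 m or angle between frame's own z axis and vertical above 0.2 rad).
It also fails if it takes over 72 s, if anything falls off the work surface, if the arm or the gripper's body presses on something with over 40 N, if the wrist force passes 120 N, or if a joint passes its speed limit or range.

## Working session

There is one attempt and no reset: what is moved stays moved. The work goes in short steps, Python scripts to look and compute and a tool call to move; the robot and the scene stay as the last step left them, time stands still between calls to the robot, and variables do not carry over. Pictures are saved under pics/ and viewed, and the job is handed in when it is done.

Besides the shell and the picture viewer there is one more tool, called after "Request:" as a command line: name --argument value ..., lists and objects as JSON in quotes. play_rows: Moves the arm, as the interface text tells. Its arguments: {"type":"object","properties":{"rows":{"type":"array"},"squeeze":{"type":"number"}},"required":["rows"]}

```bash
mkdir -p pics; cat > h.py <<'E'
import numpy as np, cv2
from rig import readout, grab_frame, calibration, r
def shot(n,tag):
    c=calibration(n); p,d=grab_frame(n); cv2.imwrite(f'pics/{tag}.png',p[:,:,::-1]); np.savez(f'pics/{tag}.npz',p=p,d=d,T=c['cam_to_world'],v=c['vfov'],cx=c['cx'],cy=c['cy']); return p,d,c
class V:
    def __init__(s,tag):
        z=np.load(f'pics/{tag}.npz'); s.p,s.d,s.T=z['p'],z['d'],z['T']; s.f=210/np.tan(np.radians(z['v'])/2); s.cx,s.cy=z['cx'],z['cy']
    def ray(s,u,v):
        return s.T[:3,3], s.T[:3,:3]@np.array([(u-s.cx)/s.f,(v-s.cy)/s.f,1])
    def plane(s,u,v,h):
        o,d=s.ray(u,v); return o+d*(h-o[2])/d[2]
    def pt(s,u,v):
        o,d=s.ray(u,v); return o+d*s.d[int(v),int(u)]
    def cloud(s):
        vv,uu=np.mgrid[:420,:560]; D=np.stack([(uu-s.cx)/s.f,(vv-s.cy)/s.f,np.ones(uu.shape)],-1)@s.T[:3,:3].T
        return s.T[:3,3]+D*s.d[...,None]
    def proj(s,P):
        q=s.T[:3,:3].T@(np.array(P)-s.T[:3,3]); return q[:2]/q[2]*s.f+[s.cx,s.cy]
E
python3 - <<'E'
from h import *
print(readout.sense())
for n in ['scene','top']:
    p,d,c=shot(n,n+'0'); print(n,c)
E
```

```text
{'clock': 0.0, 'qpos': array([-1.29540691e+00,  3.53607124e-01,  1.63418011e+00,  9.95035800e-06,
        1.15520712e+00, -2.43465726e-03]), 'qvel': array([-0.00101712,  0.00036568, -0.00063192,  0.00088051, -0.00084413,
       -0.00046228]), 'joint_efforts': array([ 3.87005020e-04, -6.05248618e+01, -3.42061508e+01, -9.47589228e-05,
        9.35135846e-03,  1.23214019e-05]), 'eef_pos': array([ 171.26015735, -600.5546712 ,  230.56763663]), 'tcp_rot': array([-3.14019098e+00, -1.25103621e-05,  2.77820043e-01]), 'contact_force': array([-0.06216972,  0.21568973, -1.03337799]), 'wrist_torque': array([-7.49426852e-05, -3.43530873e-02,  4.15020976e-02]), 'opening': 0.9984089445555021}
scene {'vfov': 46.46916811523088, 'cx': 282.24579181967596, 'cy': 212.32140967045956, 'cam_to_world': array([[ 7.06984566e-01,  4.15076805e-01, -5.72611622e-01,
         1.41492777e+03],
       [ 7.06777497e-01, -3.85742755e-01,  5.93016102e-01,
        -9.38369455e+02],
       [ 2.52664439e-02, -8.23962240e-01, -5.66081119e-01,
         1.08876332e+03],
       [ 0.00000000e+00,  0.00000000e+00,  0.00000000e+00,
         1.00000000e+00]])}
top {'vfov': 52.25380988057565, 'cx': 275.64509862387405, 'cy': 204.04925936455345, 'cam_to_world': array([[-2.65523980e-02, -9.99193709e-01,  3.01148259e-02,
         4.69934615e+02],
       [-9.99643986e-01,  2.66192539e-02,  1.82123380e-03,
         2.14333112e+01],
       [-2.62139955e-03, -3.00557465e-02, -9.99544787e-01,
         1.31616951e+03],
       [ 0.00000000e+00,  0.00000000e+00,  0.00000000e+00,
         1.00000000e+00]])}
```

View pics/scene0.png

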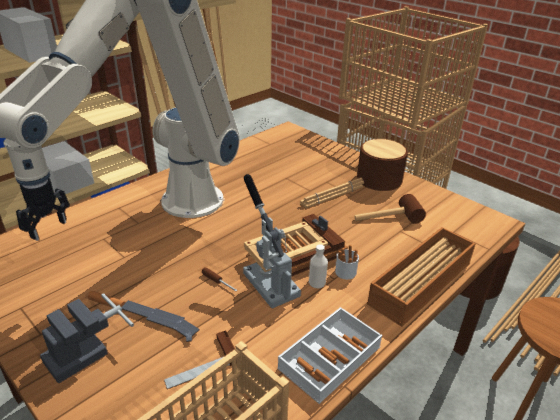

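View pics/top0.png

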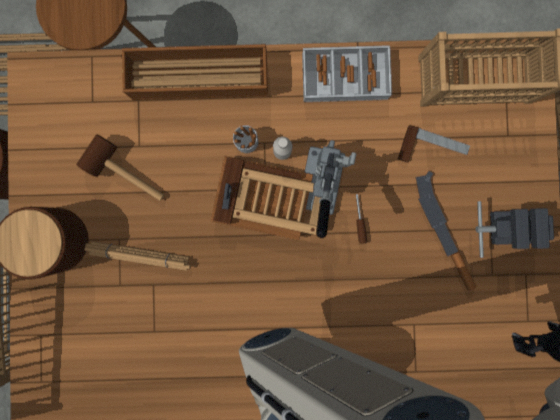

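The scene view shows the press at about (270,270) with its black handle at (253,190). In the top view the press is at (325,170), the handle end at (323,218), the end fence and turnbutton at (229,192), and the catch probably at (345,157). I'll zoom in.

```bash
python3 - <<'E'
from h import *
t=V('top0'); s=V('scene0')
a=cv2.resize(t.p[120:260,200:380],None,fx=4.4,fy=4.2,interpolation=cv2.INTER_CUBIC)
cv2.imwrite('pics/topz.png',a[:,:,::-1])
a=cv2.resize(s.p[165:315,205:365],None,fx=4,fy=4,interpolation=cv2.INTER_CUBIC); cv2.imwrite('pics/sz.png',a[:,:,::-1])
# fence mask: dark brown in cloud z 65..80
C=t.cloud()
m=(abs(C[...,2]-73)<6)
hsv=cv2.cvtColor(t.p,cv2.COLOR_RGB2HSV)
sub=np.zeros_like(m); sub[140:240,205:335]=1
f=(m&sub&(hsv[...,2]<120)).astype(np.uint8); f2=(m&sub&(hsv[...,2]>=120)).astype(np.uint8)
for k,(x,h) in {'fence':(f,73),'frame':(f2,71)}.items():
    x=cv2.morphologyEx(x,cv2.MORPH_OPEN,np.ones((2,2),np.uint8))
    n,l,st,c=cv2.connectedComponentsWithStats(x); i=1+np.argmax(st[1:,4]); vv,uu=np.where(l==i)
    P=np.array([t.plane(u,v,h)[:2] for u,v in zip(uu,vv)],np.float32)
    print(k,len(P),cv2.minAreaRect(P),cv2.boxPoints(cv2.minAreaRect(P)))
E
```

```text
fence 958 ((547.7110595703125, 158.36878967285156), (50.44581985473633, 189.38059997558594), 76.4360122680664) [[449.74625  156.0572  ]
 [633.8447   111.641556]
 [645.6759   160.68037 ]
 [461.5774   205.09602 ]]
frame 1559 ((511.8891906738281, 11.705902099609375), (245.0887908935547, 145.3990020751953), 76.55128479003906) [[ 412.68246   -90.57006 ]
 [ 554.0944   -124.38622 ]
 [ 611.09595   113.981865]
 [ 469.68396   147.79803 ]]
```

View pics/topz.png

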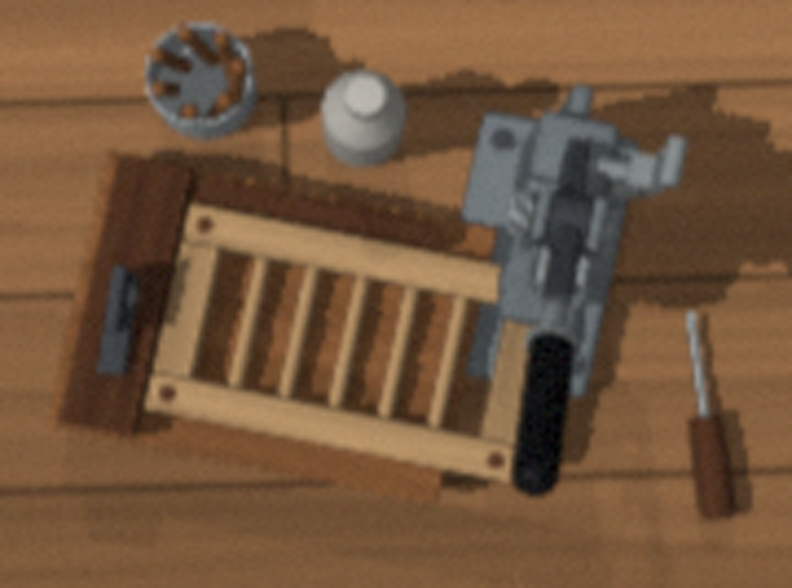

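View pics/sz.png

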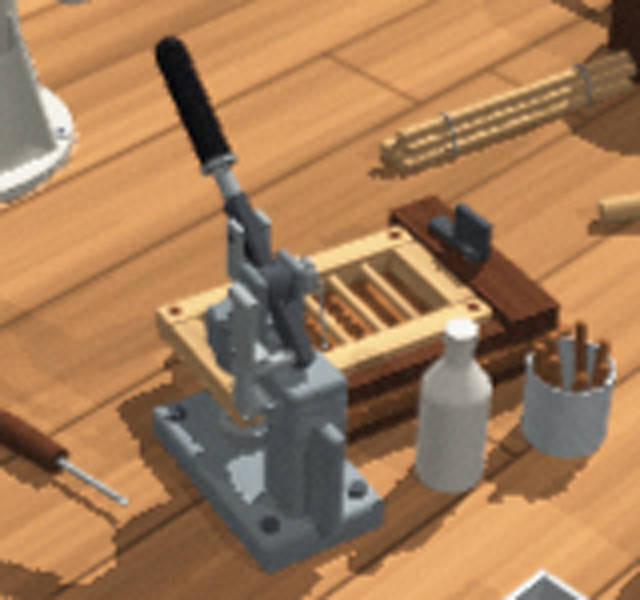

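The fence (190 x 50) and frame (245 x 145) fits match the given sizes. Both give the press yaw as about -13.5° and its origin as about (544.5, -110.8). Next I'll write a move helper and go above the turnbutton.

```bash
cat >> h.py <<'E'
from scipy.spatial.transform import Rotation as Ro
O=np.array([544.5,-110.8]); YAW=-0.2356
def W(x,y,z):
    c,s=np.cos(YAW),np.sin(YAW); return np.array([O[0]+c*x-s*y,O[1]+s*x+c*y,z])
def P2(w):
    c,s=np.cos(YAW),np.sin(YAW); d=np.array(w[:2])-O; return np.array([c*d[0]+s*d[1],-s*d[0]+c*d[1],w[2]])
def mv(target,yaw=None,rpy=None,start=None):
    st=readout.sense(); p,rr=(st['eef_pos'],st['tcp_rot']) if start is None else start
    R0=Ro.from_euler('xyz',rr); R1=Ro.from_euler('xyz',rpy if rpy is not None else [np.pi,0,yaw])
    print('shift cm',np.round(R0.inv().apply(np.array(target)-p)/10,2),'turn',np.round((R0.inv()*R1).as_rotvec(),3))
def st():
    s=readout.sense(); print('t',round(s['clock'],2),'tcp',np.round(s['eef_pos'],1),np.round(s['tcp_rot'],3),'F',np.round(s['contact_force'],1),'q',np.round(s['qpos'],2),'op',round(s['opening'],3),'press',np.round(P2(s['eef_pos']),1))
E
python3 - <<'E'
from h import *
st(); w=W(-60,264,0); print(w)
mv([w[0],w[1],420],-0.236); mv([w[0],w[1],220],-0.236)
E
```

```text
t 0.1 tcp [ 171.3 -600.6  230.6] [-3.14  -0.     0.278] F [ 0.6 -0.1 -0.1] q [-1.3   0.35  1.63  0.    1.16 -0.  ] op 0.996 press [-248.6 -563.4  230.6]
[547.78211574 159.9124447    0.        ]
shift cm [ 57.06 -62.84 -18.86] turn [-0.001  0.     0.514]
shift cm [ 57.06 -62.81   1.14] turn [-0.001  0.     0.514]
```

Request:
play_rows --rows '[[0, [0, 0, -4], [0, 0, 0]], [0, [0, 0, -8], [0, 0, 0]], [0, [0, 0, -12], [0, 0, 0.05]], [0, [0, 0, -16], [0, 0, 0.1]], [0, [0, 0, -19], [0, 0, 0.15]], [0, [2.5, -2.7, -19], [0, 0, 0.2]], [0, [5, -5.5, -19], [0, 0, 0.3]], [0, [7.5, -8.2, -19], [0, 0, 0.4]], [0, [10, -11, -19], [0, 0, 0.5]], [0, [12.5, -13.7, -19], [0, 0, 0.514]], [0, [15, -16.5, -19], [0, 0, 0.514]], [0, [17.5, -19.2, -19], [0, 0, 0.514]]]'

```text
clock: 1.1
eef_pos: [287.2, -366.5, 421.0]
tcp_rot: [-3.141, 0.0, -0.237]
contact_force: [0.5, -1.1, -0.3]
opening: 1.001
```

```bash
python3 - <<'E'
from h import *
st(); w=W(-60,264,0)
mv([w[0],w[1],420],-0.236)
E
```

```text
t 1.1 tcp [ 287.2 -366.5  421. ] [-3.141  0.    -0.237] F [ 0.5 -1.1 -0.3] q [-0.91 -0.04  1.69  0.    1.49  0.9 ] op 1.001 press [-190.5 -308.7  421. ]
shift cm [ 12.98 -57.29   0.12] turn [-0.     0.    -0.001]
```

Request:
play_rows --rows '[[0, [0.8, -3.8, 0], [0, 0, 0]], [0, [1.7, -7.6, 0], [0, 0, 0]], [0, [2.6, -11.4, 0], [0, 0, 0]], [0, [3.4, -15.2, 0], [0, 0, 0]], [0, [4.3, -19, 0], [0, 0, 0]], [0, [5.2, -22.8, 0], [0, 0, 0]], [0, [6, -26.6, 0], [0, 0, 0]], [0, [6.9, -30.4, 0], [0, 0, 0]], [0, [7.8, -34.2, 0], [0, 0, 0]], [0, [8.6, -38, 0], [0, 0, 0]], [0, [9.5, -41.8, 0], [0, 0, 0]], [0, [10.3, -45.6, 0], [0, 0, 0]]]'

```text
clock: 2.1
eef_pos: [494.2, 52.8, 421.1]
tcp_rot: [3.141, 0.0, -0.236]
contact_force: [-0.0, -1.0, 0.0]
opening: 1.002
```

```bash
python3 - <<'E'
from h import *
st(); w=W(-60,264,0)
mv([w[0],w[1],240],-0.236)
E
```

```text
t 2.1 tcp [494.2  52.8 421.1] [ 3.141  0.    -0.236] F [-0. -1.  0.] q [ 0.1   0.02  1.64 -0.    1.49  1.91] op 1.002 press [-87.1 147.4 421.1]
shift cm [  2.71 -11.67  18.11] turn [0. 0. 0.]
```

Request:
play_rows --rows '[[0, [0.8, -3.5, 1], [0, 0, 0]], [0, [1.6, -7, 3], [0, 0, 0]], [0, [2.4, -10, 5], [0, 0, 0]], [0, [2.7, -11.7, 8], [0, 0, 0]], [0, [2.7, -11.7, 12], [0, 0, 0]], [0, [2.7, -11.7, 16], [0, 0, 0]], [0, [2.7, -11.7, 18], [0, 0, 0]], [0, [2.7, -11.7, 18], [0, 0, 0]], [0, [2.7, -11.7, 18], [0, 0, 0]]]'

```text
clock: 2.85
eef_pos: [547.0, 158.1, 240.6]
tcp_rot: [3.14, 0.002, -0.236]
contact_force: [-0.0, -0.4, 0.8]
opening: 0.998
```

```bash
python3 - <<'E'
from h import *
st(); p,d,c=shot('wrist','w1')
v=V('w1'); print(v.T[:3,3]); print(v.proj(W(-60,264,114)))
E
```

```text
t 2.85 tcp [547.  158.1 240.6] [ 3.14e+00  2.00e-03 -2.36e-01] F [-0.  -0.4  0.8] q [ 0.28  0.26  1.74 -0.    1.14  2.09] op 0.998 press [-60.4 262.1 240.6]
[627.69104194 137.65586141 383.24722161]
[278.02746001 198.24744068]
```

View pics/w1.png

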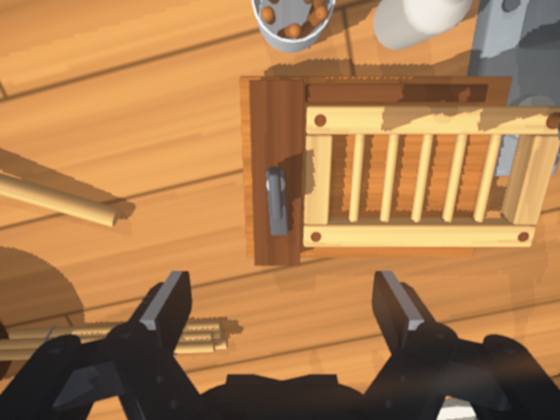

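```bash
python3 - <<'E'
from h import *
v=V('w1'); a=cv2.resize(v.p[150:250,235:325],None,fx=6,fy=6,interpolation=cv2.INTER_CUBIC)
cv2.imwrite('pics/w1z.png',a[:,:,::-1])
C=v.cloud(); 
m=(C[...,2]>96)&(C[...,2]<120); m[:150]=0; m[250:]=0; m[:,:240]=0; m[:,310:]=0
P=C[m]; print(len(P)); pp=np.array([P2(p) for p in P]); print(np.percentile(pp,[2,10,50,90,98],axis=0))
m=(C[...,2]>104)&m; pp=np.array([P2(p) for p in C[m]]); print(cv2.minAreaRect(pp[:,:2].astype(np.float32)))
E
```

```text
571
[[-79.05370313 261.3770049   99.60648799]
 [-75.09841284 262.27446692 111.21188813]
 [-56.81835077 266.57267584 114.15106243]
 [-39.41757238 270.41288805 115.15959122]
 [-37.65888113 271.84095106 115.57141126]]
((-59.2095947265625, 266.5611267089844), (43.89822006225586, 10.00980281829834), 3.9127821922302246)
```

View pics/w1z.png

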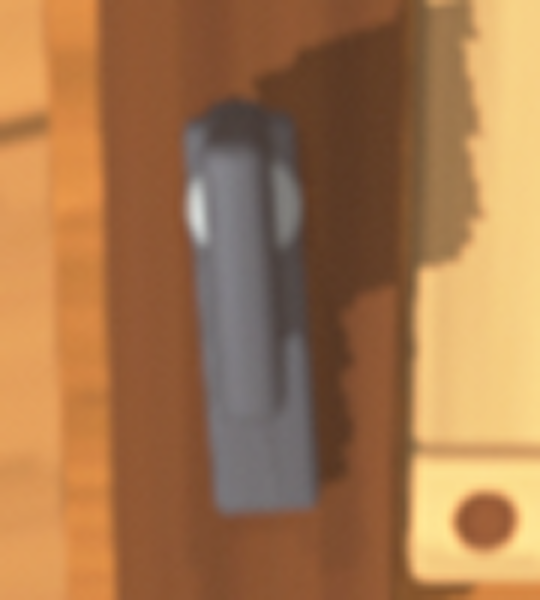

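```bash
python3 - <<'E'
from h import *
v=V('w1'); C=v.cloud(); hsv=cv2.cvtColor(v.p,cv2.COLOR_RGB2HSV)
sub=np.zeros((420,560),bool); sub[70:275,245:545]=1
d=hsv[...,2]
f2=(sub&(abs(C[...,2]-72)<7)).astype(np.uint8)
pp=C[f2>0]; print(len(pp),np.percentile(pp[:,2],[5,50,95]))
# fence edges: columns of dark brown ; report rect
dark=(f2>0)&(d<170)&(hsv[...,0]<15); lite=(f2>0)&(d>190)
for k,m,h in(('fence',dark,73),('frame',lite,71)):
    m=cv2.morphologyEx(m.astype(np.uint8),cv2.MORPH_OPEN,np.ones((3,3),np.uint8)); n,l,stt,_=cv2.connectedComponentsWithStats(m); i=1+np.argmax(stt[1:,4]); vv,uu=np.where(l==i)
    Q=np.array([v.plane(a,b,h)[:2] for a,b in zip(uu,vv)],np.float32); print(k,stt[i],cv2.minAreaRect(Q),[P2([*q,h])[:2].round(1) for q in cv2.boxPoints(cv2.minAreaRect(Q))])
E
```

```text
26242 [65.8165679  71.32819537 73.90162151]
fence [ 249   80   55  186 8035] ((553.1151123046875, 160.43942260742188), (49.717838287353516, 188.6798095703125), 76.38880920410156) [array([-149.3,  241.1]), array([ 39.4, 240.7]), array([ 39.5, 290.4]), array([-149.2,  290.8])]
frame [  303   107   242   140 13176] ((516.9658813476562, 13.66033935546875), (246.66966247558594, 143.30654907226562), 76.41275024414062) [array([-127.7,   -8.6]), array([15.6, -8.9]), array([ 16. , 237.8]), array([-127.3,  238. ])]
```

```bash
python3 - <<'E'
from h import *
v=V('scene0'); C=v.cloud(); hsv=cv2.cvtColor(v.p,cv2.COLOR_RGB2HSV)
sub=np.zeros((420,560),bool); sub[205:275,235:350]=1
m=sub&(abs(C[...,2]-72)<8)
print(np.percentile(C[m][:,2],[5,50,95]))
for k,mm,h in(('fence',m&(hsv[...,2]<120),73),('frame',m&(hsv[...,2]>=140),71)):
    mm=mm.astype(np.uint8); n,l,stt,_=cv2.connectedComponentsWithStats(mm); i=1+np.argmax(stt[1:,4]); vv,uu=np.where(l==i)
    Q=np.array([v.plane(a,b,h)[:2] for a,b in zip(uu,vv)],np.float32); print(k,stt[i],cv2.minAreaRect(Q))
E
```

```text
[64.89530237 69.58011478 75.81863216]
fence [303 214  42  36 428] ((561.3173828125, 153.77880859375), (74.20748901367188, 200.8502655029297), 68.482177734375)
frame [282 222  46  36 436] ((532.10107421875, 56.83290481567383), (152.77166748046875, 147.48162841796875), 75.05973815917969)
```

```bash
python3 - <<'E'
import h
from h import *
v=V('scene0'); big=cv2.resize(v.p[195:285,225:365],None,fx=5.7,fy=5.7,interpolation=cv2.INTER_CUBIC)[:,:,::-1].copy()
for o,col in(((544.5,-110.8),(255,0,0)),((549.7,-109),(0,255,0))):
    h.O=np.array(o)
    for poly in ([(-155,238,73),(35,238,73),(35,288,73),(-155,288,73)],[(-133,-13,71),(13,-13,71),(13,235,71),(-133,235,71)]):
        q=np.array([(v.proj(W(*p))-[225,195]+.5)*5.7-.5 for p in poly]).round().astype(np.int32); cv2.polylines(big,[q],True,col,1)
cv2.imwrite('pics/cmp.png',big)
E
```

```text
(no output)
```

View pics/cmp.png

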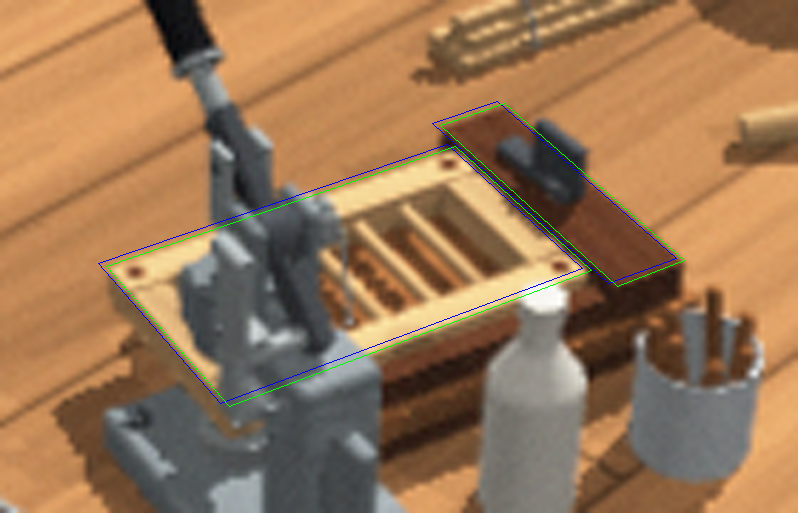

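```bash
sed -i 's/^O=.*; YAW/O=np.array([549.3,-109.0]); YAW/' h.py; python3 - <<'E'
from h import *
st(); mv([553,161.7,86],-0.168)
E
```

```text
t 2.9 tcp [548.1 158.3 242.3] [-3.141e+00 -1.000e-03 -2.360e-01] F [ 0.1  0.3 -0. ] q [0.28 0.26 1.74 0.   1.14 2.09] op 1.002 press [-63.6 259.7 242.3]
shift cm [ 0.39 -0.44 15.63] turn [-0.    -0.001 -0.068]
```

Request:
play_rows --rows '[[0, [0.4, -0.4, 2], [0, 0, -0.068]], [0, [0.4, -0.4, 5], [0, 0, -0.068]], [0, [0.4, -0.4, 8], [0, 0, -0.068]], [0, [0.4, -0.4, 11], [0, 0, -0.068]], [0, [0.4, -0.4, 13.5], [0, 0, -0.068]], [0, [0.4, -0.4, 15], [0, 0, -0.068]], [0, [0.4, -0.4, 15.4], [0, 0, -0.068]], [0, [0.4, -0.4, 15.4], [0, 0, -0.068]], [0, [0.4, -0.4, 15.4], [0, 0, -0.068]]]' --squeeze 25

```text
clock: 3.65
eef_pos: [554.0, 161.6, 89.3]
tcp_rot: [-3.14, -0.003, -0.168]
contact_force: [0.2, 0.6, 0.3]
opening: 0.998
```

```bash
python3 - <<'E'
from h import *
st(); p,d,c=shot('wrist','w2'); st()
E
```

```text
t 3.65 tcp [554.  161.6  89.3] [-3.14e+00 -3.00e-03 -1.68e-01] F [0.2 0.6 0.3] q [0.28 0.45 1.85 0.   0.84 2.02] op 0.998 press [-58.6 264.2  89.3]
t 3.7 tcp [554.  161.6  89.4] [-3.14e+00 -3.00e-03 -1.68e-01] F [-0.2  0.7 -0.4] q [ 0.28  0.45  1.85 -0.    0.84  2.02] op 1.001 press [-58.6 264.2  89.4]
```

View pics/w2.png

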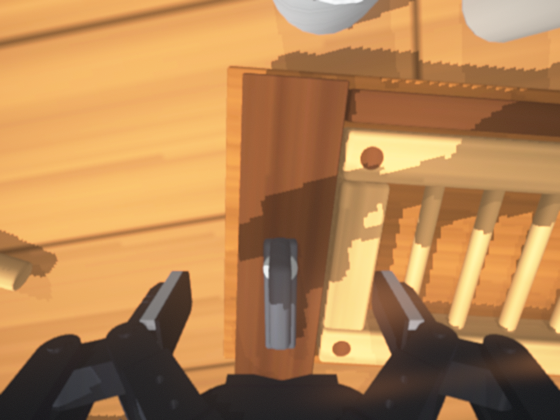

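The rib at (281,280) is centred between the fingers, whose midpoint is at u≈281. Closing.

Request:
play_rows --rows '[[60, [0, 0, 0.2], [0, 0, 0]], [120, [0, 0, 0.2], [0, 0, 0]], [180, [0, 0, 0.2], [0, 0, 0]], [255, [0, 0, 0.2], [0, 0, 0]], [255, [0, 0, 0.2], [0, 0, 0]], [255, [0, 0, 0.2], [0, 0, 0]], [255, [0, 0, 0.2], [0, 0, 0]], [255, [0, 0, 0.2], [0, 0, 0]], [255, [0, 0, 0.2], [0, 0, 0]], [255, [0, 0, 0.2], [0, 0, 0]]]' --squeeze 25

```text
clock: 4.53
eef_pos: [552.6, 162.4, 85.5]
tcp_rot: [-3.14, -0.0, -0.169]
contact_force: [-0.2, 7.5, 1.0]
opening: 0.107
```

Request:
play_rows --rows '[[255, [0, 0, 0], [0, 0, -0.1]], [255, [0, 0, 0], [0, 0, -0.2]], [255, [0, 0, 0], [0, 0, -0.3]], [255, [0, 0, 0], [0, 0, -0.4]], [255, [0, 0, 0], [0, 0, -0.5]], [255, [0, 0, 0], [0, 0, -0.6]], [255, [0, 0, 0], [0, 0, -0.7]], [255, [0, 0, 0], [0, 0, -0.8]]]'

```text
clock: 5.2
eef_pos: [552.8, 162.1, 85.5]
tcp_rot: [-3.141, -0.002, 0.636]
contact_force: [0.1, 3.8, 0.2]
opening: 0.108
```

```bash
python3 - <<'E'
from h import *
st()
E
```

```text
t 5.2 tcp [552.8 162.1  85.5] [-3.141e+00 -2.000e-03  6.360e-01] F [0.1 3.8 0.2] q [0.28 0.45 1.85 0.   0.83 1.22] op 0.108 press [-59.9 264.4  85.5]
```

Forces are low and the screw estimate holds up. I'll carry on to the stop.

Request:
play_rows --rows '[[255, [0, 0, 0], [0, 0, -0.1]], [255, [0, 0, 0], [0, 0, -0.2]], [255, [0, 0, 0], [0, 0, -0.3]], [255, [0, 0, 0], [0, 0, -0.4]], [255, [0, 0, 0], [0, 0, -0.5]], [255, [0, 0, 0], [0, 0, -0.6]], [255, [0, 0, 0], [0, 0, -0.68]], [255, [0, 0, 0], [0, 0, -0.71]], [255, [0, 0, 0], [0, 0, -0.71]]]'

```text
clock: 5.95
eef_pos: [553.2, 161.9, 85.6]
tcp_rot: [3.14, -0.002, 1.342]
contact_force: [1.5, 3.9, -1.2]
opening: 0.109
```

```bash
python3 - <<'E'
from h import *
st(); print(readout.sense()['wrist_torque'])
E
```

```text
t 5.95 tcp [553.2 161.9  85.6] [ 3.140e+00 -2.000e-03  1.342e+00] F [ 1.5  3.9 -1.2] q [0.28 0.45 1.85 0.   0.83 0.51] op 0.109 press [-59.5 264.3  85.6]
[ 0.67027518 -0.44138901 -0.30493034]
```

Request:
play_rows --rows '[[120, [0, 0, 0], [0, 0, 0]], [0, [0, 0, 0], [0, 0, 0]], [0, [0, 0, 0], [0, 0, 0]], [0, [0, 0, 0], [0, 0, 0]], [0, [0, 0, -1], [0, 0, 0]], [0, [0, 0, -4], [0, 0, 0]], [0, [0, 0, -8], [0, 0, 0]], [0, [0, 0, -12], [0, 0, 0]], [0, [0, 0, -16], [0, 0, 0]], [0, [0, 0, -16], [0, 0, 0]]]'

```text
clock: 6.78
eef_pos: [556.2, 162.2, 254.4]
tcp_rot: [3.131, -0.006, 1.342]
contact_force: [1.1, 0.2, 0.4]
opening: 0.997
```

```bash
python3 - <<'E'
from h import *
st(); p,d,c=shot('wrist','w3'); shot('top','top3'); 
E
```

```text
t 6.78 tcp [556.2 162.2 254.4] [ 3.131 -0.006  1.342] F [1.1 0.2 0.4] q [ 0.28  0.25  1.72 -0.    1.16  0.51] op 0.997 press [-56.6 265.3 254.4]
```

View pics/w3.png

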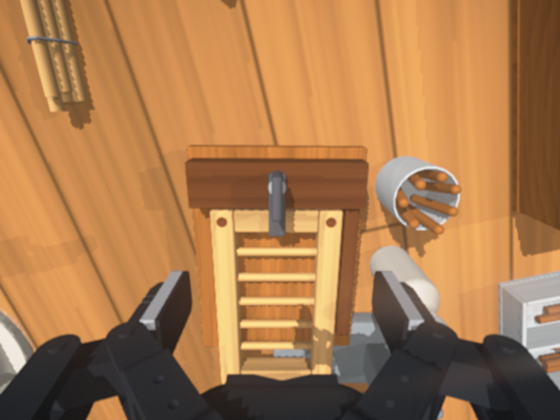

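The turnbutton now lies across the end rail, at (277,210). Next is the catch: rise, shut the fingers, and look.

```bash
python3 - <<'E'
from h import *
mv([*W(80,-90,0)[:2],400],1.335); print(W(80,-90,0), W(80,-25,0))
E
```

```text
shift cm [-35.45  13.75 -15.22] turn [ 0.004 -0.002  0.007]
[ 606.08157614 -215.18781762    0.        ] [ 621.25429554 -151.98347769    0.        ]
```

Request:
play_rows --rows '[[255, [0, 0, -4], [0, 0, 0]], [255, [0, 0, -8], [0, 0, 0]], [255, [0, 0, -12], [0, 0, 0]], [255, [-3.5, 1.4, -15], [0, 0, 0]], [255, [-7, 2.8, -15], [0, 0, 0]], [255, [-10.5, 4.2, -15], [0, 0, 0]], [255, [-14, 5.6, -15], [0, 0, 0]], [255, [-17.5, 7, -15], [0, 0, 0]], [255, [-21, 8.4, -15], [0, 0, 0]], [255, [-24.5, 9.8, -15], [0, 0, 0]], [255, [-28, 11.2, -15], [0, 0, 0]], [255, [-31.5, 12.6, -15], [0, 0, 0]]]'

```text
clock: 7.88
eef_pos: [602.8, -176.0, 393.6]
tcp_rot: [-3.139, -0.0, 1.342]
contact_force: [0.7, 0.7, -0.5]
opening: 0.004
```

Request:
play_rows --rows '[[255, [-2.5, 1, 0], [0, 0, 0]], [255, [-3.8, 1.3, 0], [0, 0, 0]], [255, [-3.8, 1.3, 0], [0, 0, 0]], [255, [-3.8, 1.3, 0], [0, 0, 0]], [255, [-3.8, 1.3, 0], [0, 0, 0]]]'

```text
clock: 8.3
eef_pos: [607.3, -212.8, 394.7]
tcp_rot: [-3.14, -0.001, 1.342]
contact_force: [0.0, 0.1, 0.6]
opening: 0.004
```

```bash
python3 - <<'E'
from h import *
st(); p,d,c=shot('wrist','w4'); v=V('w4'); print(v.proj(W(78,-49,235)))
E
```

```text
t 8.3 tcp [ 607.3 -212.8  394.7] [-3.140e+00 -1.000e-03  1.342e+00] F [0.  0.1 0.6] q [-0.34  0.28  1.38  0.    1.48 -0.11] op 0.004 press [ 80.6 -87.4 394.7]
[279.20773834 148.7778134 ]
```

View pics/w4.png

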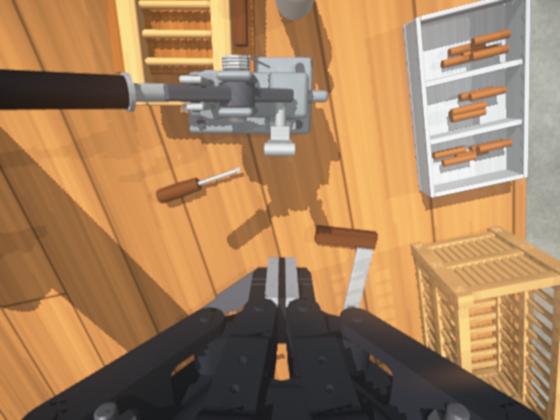

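```bash
python3 - <<'E'
from h import *
v=V('w4'); C=v.cloud(); m=np.zeros((420,560),bool); m[125:165,258:305]=1; m&=(C[...,2]>225)
pp=np.array([P2(p) for p in C[m]]); print(len(pp),np.percentile(pp,[3,50,97],axis=0).round(1))
# anything high in neighborhood of inner side
m=np.zeros((420,560),bool); m[60:165,230:330]=1; m&=(C[...,2]>190)
pp=np.array([P2(p) for p in C[m]]); s=pp[(pp[:,0]>50)]; 
for x0 in range(50,100,10):
  q=s[(s[:,0]>=x0)&(s[:,0]<x0+10)]; print(x0,[ (y,int(q[(q[:,1]>=y)&(q[:,1]<y+8)][:,2].max())) for y in range(-64,40,8) if ((q[:,1]>=y)&(q[:,1]<y+8)).any()])
mv(W(80,-22,260),1.335);mv(W(80,-22,212),1.335)
E
```

```text
397 [[ 65.  -54.3 235.9]
 [ 78.8 -48.3 240.4]
 [ 91.1 -43.4 242.6]]
50 [(-24, 219), (-16, 220), (-8, 210), (0, 211), (8, 219), (16, 219), (24, 194), (32, 191)]
60 [(-56, 242), (-48, 242), (-8, 196), (0, 198)]
70 [(-56, 242), (-48, 242), (-8, 537)]
80 [(-56, 242), (-48, 241)]
90 [(-56, 242), (-48, 241)]
shift cm [ 6.51e+00 -1.00e-02  1.35e+01] turn [-0.001 -0.001  0.008]
shift cm [ 6.51 -0.   18.3 ] turn [-0.001 -0.001  0.008]
```

The tab is at press (78.5, -48.5) with its top at z 242, as specified. The inner side is clear. I'll go down on the inner side.

Request:
play_rows --rows '[[255, [3.2, 0, 0], [0, 0, 0]], [255, [6.4, 0, 0], [0, 0, 0]], [255, [6.5, 0, 3], [0, 0, 0]], [255, [6.5, 0, 6], [0, 0, 0]], [255, [6.5, 0, 9], [0, 0, 0]], [255, [6.5, 0, 12], [0, 0, 0]], [255, [6.5, 0, 15], [0, 0, 0]], [255, [6.5, 0, 17], [0, 0, 0]], [255, [6.5, 0, 18.2], [0, 0, 0]], [255, [6.5, 0, 18.2], [0, 0, 0]], [255, [6.5, 0, 18.2], [0, 0, 0]]]'

```text
clock: 9.27
eef_pos: [622.5, -150.0, 213.8]
tcp_rot: [-3.142, -0.0, 1.343]
contact_force: [-0.3, -0.1, 1.3]
opening: 0.0
```

```bash
python3 - <<'E'
from h import *
st()
E
```

```text
t 9.27 tcp [ 622.5 -150.   213.8] [-3.142 -0.     1.343] F [-0.3 -0.1  1.3] q [-0.24  0.39  1.62  0.    1.13 -0.01] op 0.0 press [ 80.8 -22.8 213.8]
```

Request:
play_rows --rows '[[255, [-1, 0, 0], [0, 0, 0]], [255, [-2, 0, 0], [0, 0, 0]], [255, [-3, 0, 0], [0, 0, 0]], [255, [-4, 0, 0.2], [0, 0, 0]], [255, [-5, 0, 0.5], [0, 0, 0]], [255, [-6, 0, 0.9], [0, 0, 0]], [255, [-7, 0, 1.4], [0, 0, 0]], [255, [-8, 0, 2.1], [0, 0, 0]], [255, [-9, 0, 2.9], [0, 0, 0]], [255, [-10, 0, 3.6], [0, 0, 0]], [255, [-11, 0, 4.2], [0, 0, 0]], [255, [-11, 0, 4.2], [0, 0, 0]]]'

```text
clock: 10.27
eef_pos: [596.0, -259.5, 169.3]
tcp_rot: [-3.139, 0.0, 1.341]
contact_force: [-0.1, 0.1, -0.6]
opening: 0.001
```

```bash
python3 - <<'E'
from h import *
st()
E
```

```text
t 10.27 tcp [ 596.  -259.5  169.3] [-3.139  0.     1.341] F [-0.1  0.1 -0.6] q [-0.41  0.45  1.63 -0.    1.06 -0.18] op 0.001 press [  80.6 -135.5  169.3]
```

Now raise and look.

Request:
play_rows --rows '[[255, [0, 0, -4], [0, 0, 0]], [255, [0, 0, -8], [0, 0, 0]], [255, [0, 0, -12], [0, 0, 0]], [255, [0, 0, -16], [0, 0, 0]], [255, [0, 0, -20], [0, 0, 0]], [255, [0, 0, -24], [0, 0, 0]], [255, [0, 0, -24], [0, 0, 0]], [255, [0, 0, -24], [0, 0, 0]]]'

```text
clock: 10.93
eef_pos: [598.4, -258.1, 414.6]
tcp_rot: [3.136, 0.001, 1.342]
contact_force: [-0.6, -0.8, -0.2]
opening: -0.001
```

```bash
python3 - <<'E'
from h import *
st(); p,d,c=shot('wrist','w5'); v=V('w5'); print(P2(v.T[:3,3]))
# lever grip: black cloud in wrist, press frame
C=v.cloud(); hsv=cv2.cvtColor(v.p,cv2.COLOR_RGB2HSV)
print('grip pred',W(-83,0,292),v.proj(W(-83,0,292)))
m=(C[...,2]>235)&(C[...,2]<360)&(hsv[...,2]<70); m[200:]=0
pp=np.array([P2(p) for p in C[m]]); print(len(pp)); 
if len(pp): 
  for x0 in range(-140,0,20):
    q=pp[(pp[:,0]>=x0)&(pp[:,0]<x0+20)]
    if len(q): print(x0,len(q),np.percentile(q[:,1],[3,50,97]).round(1),np.percentile(q[:,2],[50,97]).round(1))
E
```

```text
t 10.93 tcp [ 598.4 -258.1  414.6] [3.136e+00 1.000e-03 1.342e+00] F [-0.6 -0.8 -0.2] q [-0.41  0.28  1.34  0.    1.52 -0.18] op -0.001 press [  82.6 -133.5  414.6]
[ 80.86520354 -51.326555   557.27288962]
grip pred [468.59291978 -89.62560447 292.        ] [55.71209505 24.0373878 ]
4626
-120 138 [-12.2  -9.7   2.3] [317.6 321.4]
-100 1772 [-11.8  -1.7  10. ] [311.4 320.2]
-80 1472 [-11.7  -1.4  10.2] [296.1 305.1]
-60 1153 [-11.6  -1.4   9.8] [281.  289.7]
-40 10 [-3.6 -0.9  3.5] [275.6 277. ]
-20 63 [-7.7 -7.1 -6.5] [244.6 252.2]
```

View pics/w5.png

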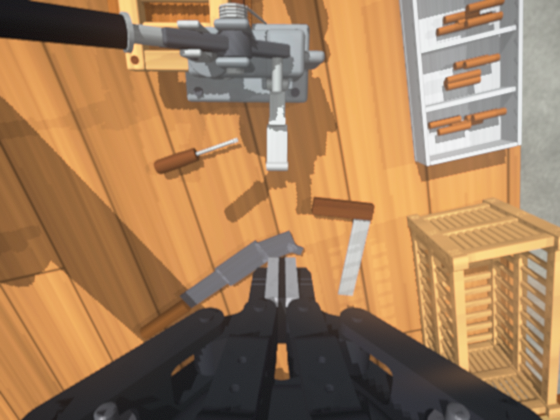

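The catch is flipped right out, with its tab lying at (277,165). The lever is still up and its bar axis is at press y≈-1. I'll go above the grip next.

```bash
python3 - <<'E'
from h import *
st(); mv(W(-85,-1,410),1.335); mv(W(-85,-1,335),1.335)
E
```

```text
t 10.98 tcp [ 597.6 -257.8  412. ] [3.14  0.    1.342] F [-0.4  0.1 -0.4] q [-0.41  0.29  1.34  0.    1.52 -0.18] op -0.002 press [  81.7 -133.4  412. ]
shift cm [ 13.35 -16.58   0.17] turn [0.002 0.    0.007]
shift cm [ 13.36 -16.59   7.67] turn [0.002 0.    0.007]
```

Request:
play_rows --rows '[[255, [2.3, -2.8, 0], [0, 0, 0]], [255, [4.6, -5.6, 0], [0, 0, 0]], [255, [6.9, -8.4, 0], [0, 0, 0]], [255, [9.2, -11.2, 0], [0, 0, 0]], [255, [11.5, -14, 0], [0, 0, 0]], [255, [13.3, -16.6, 0.5], [0, 0, 0.007]], [255, [13.3, -16.6, 3], [0, 0, 0.007]], [255, [13.3, -16.6, 6], [0, 0, 0.007]], [255, [13.3, -16.6, 7.6], [0, 0, 0.007]], [255, [13.3, -16.6, 7.6], [0, 0, 0.007]], [255, [13.3, -16.6, 7.6], [0, 0, 0.007]]]'

```text
clock: 11.9
eef_pos: [464.9, -90.4, 333.8]
tcp_rot: [-3.138, 0.0, 1.335]
contact_force: [0.1, -0.2, -0.1]
opening: 0.003
```

```bash
python3 - <<'E'
from h import *
st(); p,d,c=shot('wrist','w6')
E
```

```text
t 11.9 tcp [464.9 -90.4 333.8] [-3.138  0.     1.335] F [ 0.1 -0.2 -0.1] q [-0.2   0.02  1.81  0.    1.31  0.04] op 0.003 press [-86.4  -1.6 333.8]
```

View pics/w6.png

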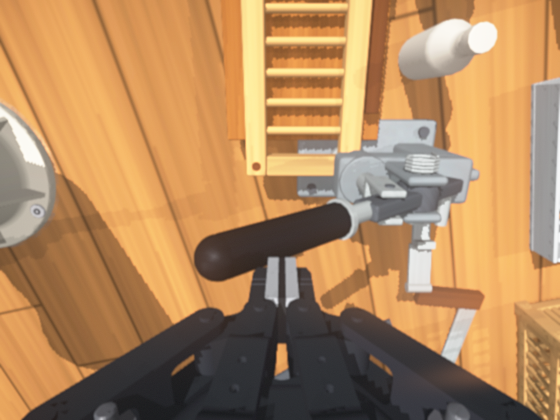

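Request:
play_rows --rows '[[255, [0, 0, 0.8], [0, 0, 0]], [255, [0, -0.3, 1.6], [0, 0, 0]], [255, [0, -0.6, 2.4], [0, 0, 0]], [255, [0, -0.9, 3.2], [0, 0, 0]], [255, [0, -1.2, 4], [0, 0, 0]], [255, [0, -1.5, 4.8], [0, 0, 0]], [255, [0, -1.7, 5.5], [0, 0, 0]], [255, [0, -1.9, 6.2], [0, 0, 0]], [255, [0, -1.9, 6.2], [0, 0, 0]]]'

```text
clock: 12.7
eef_pos: [446.5, -86.1, 271.8]
tcp_rot: [-3.14, 0.0, 1.335]
contact_force: [1.5, -0.3, 2.2]
opening: 0.002
```

```bash
python3 - <<'E'
from h import *
st(); p,d,c=shot('wrist','w7'); shot('scene','s7')
v=V('s7'); a=cv2.resize(v.p[125:305,185:345],None,fx=3.3,fy=3.3,interpolation=cv2.INTER_CUBIC); b=cv2.resize(v.p*0,(10,594)); cv2.imwrite('pics/s7z.png',a[:,:,::-1])
E
```

```text
t 12.7 tcp [446.5 -86.1 271.8] [-3.14   0.     1.335] F [ 1.5 -0.3  2.2] q [-0.19  0.04  1.93  0.    1.17  0.04] op 0.002 press [-105.3   -1.7  271.8]
```

View pics/w7.png

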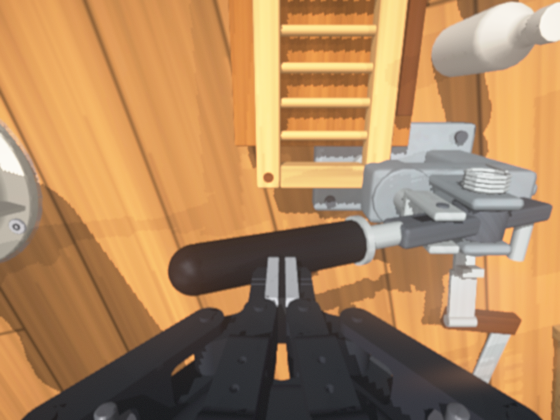

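View pics/s7z.png

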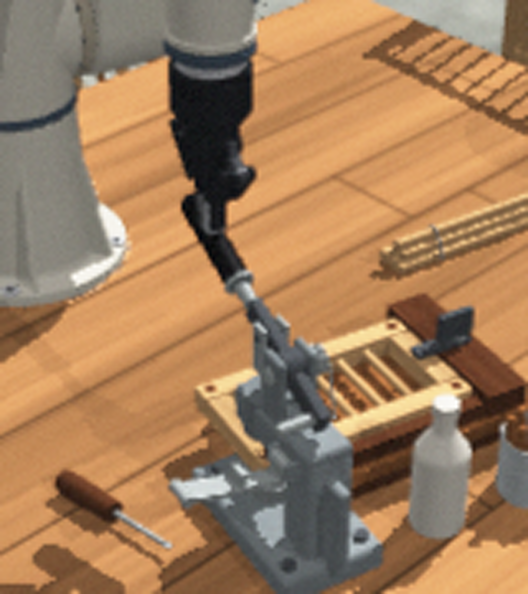

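The lever follows at about 2 N, with the fingers seated on the bar. I'll continue down.

Request:
play_rows --rows '[[255, [0, -0.2, 0.8], [0, 0, 0]], [255, [0, -0.4, 1.6], [0, 0, 0]], [255, [0, -0.6, 2.4], [0, 0, 0]], [255, [0, -0.8, 3.2], [0, 0, 0]], [255, [0, -0.9, 3.9], [0, 0, 0]], [255, [0, -1, 4.6], [0, 0, 0]], [255, [0, -1, 5.3], [0, 0, 0]], [255, [0, -1, 5.9], [0, 0, 0]], [255, [0, -1, 5.9], [0, 0, 0]]]'

```text
clock: 13.55
eef_pos: [436.9, -83.8, 213.2]
tcp_rot: [-3.14, 0.0, 1.335]
contact_force: [-3.3, 0.5, 8.1]
opening: 0.001
```

Request:
play_rows --rows '[[255, [0, 0.1, 0.5], [0, 0, 0]], [255, [0, 0.1, 1], [0, 0, 0]], [255, [0, 0.1, 1.4], [0, 0, 0]], [255, [0, 0.1, 1.8], [0, 0, 0]], [255, [0, 0.1, 1.8], [0, 0, 0]]]'

```text
clock: 13.97
eef_pos: [437.7, -84.0, 195.5]
tcp_rot: [-3.139, 0.0, 1.335]
contact_force: [-4.9, 2.7, 10.5]
opening: 0.002
```

Request:
play_rows --rows '[[255, [0, 0.1, 0.3], [0, 0, 0]], [255, [0, 0.1, 0.6], [0, 0, 0]], [255, [0, 0.1, 0.6], [0, 0, 0]]]'

```text
clock: 14.22
eef_pos: [438.1, -84.1, 189.5]
tcp_rot: [-3.138, 0.0, 1.335]
contact_force: [-7.4, 1.9, 10.3]
opening: 0.001
```

Request:
play_rows --rows '[[255, [0, 0, 0.2], [0, 0, 0]], [255, [0, 0, 0.2], [0, 0, 0]]]'

```text
clock: 14.38
eef_pos: [438.2, -84.1, 187.7]
tcp_rot: [-3.139, 0.0, 1.335]
contact_force: [-6.3, 1.9, 10.3]
opening: 0.002
```

Request:
play_rows --rows '[[255, [0, 0, 0.2], [0, 0, 0]], [255, [0, 0, 0.2], [0, 0, 0]]]'

```text
clock: 14.55
eef_pos: [438.4, -84.1, 185.8]
tcp_rot: [-3.139, 0.0, 1.335]
contact_force: [-7.1, 1.6, 10.6]
opening: -0.003
```

Request:
play_rows --rows '[[255, [0, 0, 0.15], [0, 0, 0]], [255, [0, 0, 0.15], [0, 0, 0]]]'

```text
clock: 14.72
eef_pos: [438.5, -84.2, 184.6]
tcp_rot: [-3.139, 0.0, 1.335]
contact_force: [-7.9, 1.8, 15.9]
opening: 0.001
```

Request:
play_rows --rows '[[255, [0, 0, 0.15], [0, 0, 0]], [255, [0, 0, 0.15], [0, 0, 0]]]'

```text
clock: 14.88
eef_pos: [438.7, -84.2, 183.7]
tcp_rot: [-3.14, 0.0, 1.335]
contact_force: [-10.5, 1.8, 23.8]
opening: 0.0
```

Request:
play_rows --rows '[[255, [0, 0, 0.15], [0, 0, 0]], [255, [0, 0, 0.15], [0, 0, 0]]]'

```text
clock: 15.05
eef_pos: [438.9, -84.2, 182.9]
tcp_rot: [-3.14, -0.0, 1.335]
contact_force: [-12.7, 2.7, 32.2]
opening: 0.003
```

The force rose from 10 to 32 N over about 2 mm, so the ram is down on the frame. I'll ease off slightly, hold, and look.

Request:
play_rows --rows '[[255, [0, 0, -0.05], [0, 0, 0]], [255, [0, 0, -0.1], [0, 0, 0]], [255, [0, 0, -0.1], [0, 0, 0]], [255, [0, 0, -0.1], [0, 0, 0]], [255, [0, 0, -0.1], [0, 0, 0]], [255, [0, 0, -0.1], [0, 0, 0]], [255, [0, 0, -0.1], [0, 0, 0]], [255, [0, 0, -0.1], [0, 0, 0]], [255, [0, 0, -0.1], [0, 0, 0]], [255, [0, 0, -0.1], [0, 0, 0]]]'

```text
clock: 15.88
eef_pos: [438.7, -84.2, 183.6]
tcp_rot: [-3.14, -0.0, 1.335]
contact_force: [-11.6, 2.1, 25.4]
opening: 0.0
```

```bash
python3 - <<'E'
from h import *
st(); p,d,c=shot('wrist','w8'); shot('scene','s8'); shot('top','t8'); st()
v=V('s8'); a=cv2.resize(v.p[125:305,185:345],None,fx=3.3,fy=3.3,interpolation=cv2.INTER_CUBIC); cv2.imwrite('pics/s8z.png',a[:,:,::-1])
# lever angle from wrist: black handle top heights
v=V('w8'); C=v.cloud(); hsv=cv2.cvtColor(v.p,cv2.COLOR_RGB2HSV); m=(hsv[...,2]<70)&(C[...,2]>150)&(C[...,2]<225); m[330:]=0
pp=np.array([P2(q) for q in C[m]]); 
for x0 in range(-170,-40,10):
  q=pp[(pp[:,0]>=x0)&(pp[:,0]<x0+10)&(abs(pp[:,1])<16)]
  if len(q)>10: print(x0,len(q),np.percentile(q[:,2],[50,90]).round(1))
f=(abs(C[...,2]-71)<6)&(hsv[...,2]>190); f[:, :240]=0;f[:,420:]=0; Q=np.array([v.plane(u,w,71)[:2] for w,u in zip(*np.where(f))],np.float32); R=cv2.minAreaRect(Q); print(R,[P2([*b,71])[:2].round(1) for b in cv2.boxPoints(R)])
q=C[f]; A=np.c_[q[:,:2],np.ones(len(q))]; k=np.linalg.lstsq(A,q[:,2],rcond=None)[0]; print('tilt',k[:2])
E
```

```text
t 15.88 tcp [438.7 -84.2 183.6] [-3.14  -0.     1.335] F [-11.6   2.1  25.4] q [-0.19  0.13  2.05  0.    0.96  0.04] op 0.0 press [-113.3   -1.7  183.6]
t 16.03 tcp [438.7 -84.2 183.6] [-3.14  -0.     1.335] F [-10.9   2.   25.4] q [-0.19  0.13  2.05  0.    0.96  0.04] op -0.0 press [-113.3   -1.7  183.6]
-170 78 [171.9 173.5]
-160 269 [170.5 175.4]
-150 428 [175.2 177.8]
-140 554 [177.9 179.8]
-130 797 [181.6 213.8]
-120 691 [207.2 221.7]
-110 763 [193.4 214.6]
-100 666 [185.1 187.9]
-90 686 [186.4 189.8]
-80 536 [186.3 191.2]
-70 45 [182.  186.1]
((500.33502197265625, -28.355979919433594), (157.74655151367188, 133.63650512695312), 76.42835998535156) [array([-133.4,  -11.8]), array([  0.3, -12. ]), array([  0.5, 145.8]), array([-133.2,  145.9])]
tilt [-7.40390578e-03 -4.82718418e-05]
```

View pics/s8z.png

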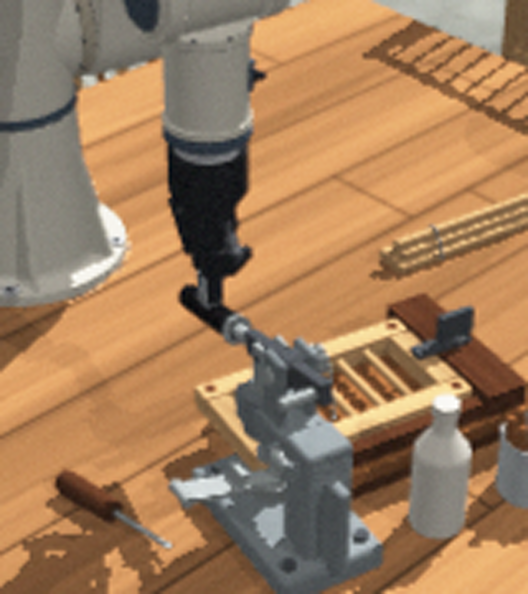

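View pics/w8.png

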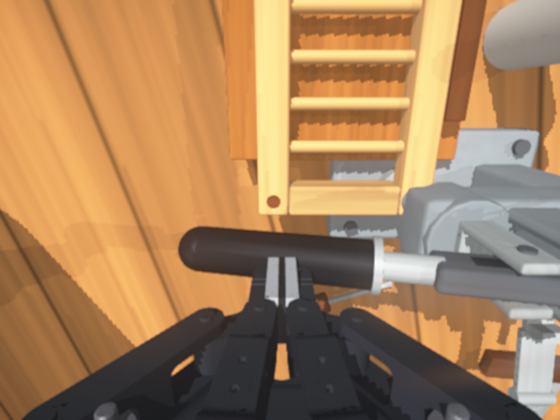

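The handle slopes about 10.6° below level, so the lever is at about 0.85 rad. The frame corner is within about 1–2 mm of its place and the push is steady at 25 N. I'll hold a little longer for the glue.

Request:
play_rows --rows '[[255, [0, 0, 0], [0, 0, 0]], [255, [0, 0, 0], [0, 0, 0]], [255, [0, 0, 0], [0, 0, 0]], [255, [0, 0, 0], [0, 0, 0]], [255, [0, 0, 0], [0, 0, 0]], [255, [0, 0, 0], [0, 0, 0]], [255, [0, 0, 0], [0, 0, 0]], [255, [0, 0, 0], [0, 0, 0]], [255, [0, 0, 0], [0, 0, 0]], [255, [0, 0, 0], [0, 0, 0]], [255, [0, 0, 0], [0, 0, 0]], [255, [0, 0, 0], [0, 0, 0]]]'

```text
clock: 17.03
eef_pos: [438.7, -84.2, 183.6]
tcp_rot: [-3.14, -0.0, 1.335]
contact_force: [-11.1, 1.5, 24.7]
opening: -0.002
```

```bash
python3 - <<'E'
from h import *
st(); a=V('top0').p[40:280,0:490]; b=V('t8').p[40:280,0:490]; o=np.vstack([a,b]); cv2.imwrite('pics/ab.png',o[:,:,::-1])
E
```

```text
t 17.03 tcp [438.7 -84.2 183.6] [-3.14  -0.     1.335] F [-11.1   1.5  24.7] q [-0.19  0.13  2.05  0.    0.96  0.04] op -0.002 press [-113.3   -1.7  183.6]
```

View pics/ab.png

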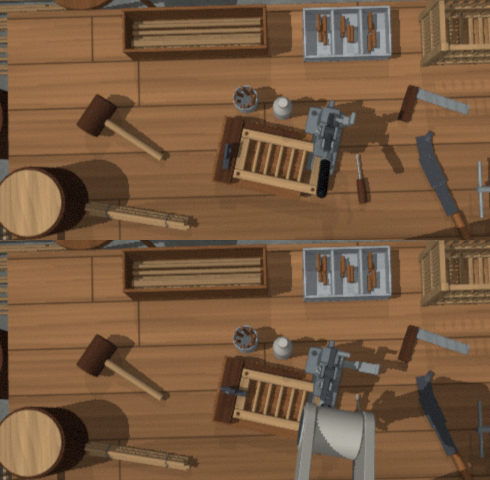

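In the before/after comparison, the bystanders visible there are unmoved; the arm hides most of the awl in the later one. The turnbutton lies across the rail at (232,392) and the catch is out at (367,367). The push is steady, so I'm handing in.

```bash
python3 -c "
from h import *
print(r.sign_off())"
```

```text
the job is handed in; nothing more can be done
None
```

I turned the turnbutton to its stop across the end rail and flipped the safety catch right out. I then pushed the lever down with shut fingers until the ram bottomed, and handed in at about 17 s of the 72 s with the lever still held down.

**Last checks**
- **Turnbutton and catch:** the tool turned the button to about 1.58 rad, where its stop is. The pictures show it across the end rail, and the catch lying out.
- **Lever:** the handle slopes about 10.6° below level, which puts the lever at about 0.85 rad.
- **Push:** the upward force on the fingers rose from 10 to 32 N over about 2 mm as the ram bottomed. I eased off to about 25 N, and it held steady for over a second.
- **Frame:** its visible corner is within about 2 mm of its place, and its tilt is about 0.007 rad.
- **Bystanders:** those visible from above have not moved. The arm hides most of the awl in the last top view, but the scene view shows it lying beside the press.

**Not seen directly:** the peg's flushness and the ram's force on the frame. I inferred both from the lever angle and the force rise.

**Disagreements:** the first top-view estimate of the press position was about 5 mm off from the wrist and scene views, so I worked from those two. While the lever was held down, the fingers also felt a steady sideways force of about 11 N, from the sloping bar and friction.

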